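# Load the microscope lamp's filter column

### The arm

A 6-joint arm with a two-finger parallel gripper is mounted at the origin on the work surface. World frame = base frame: x ahead of the robot, y to its left, z up, the work surface at z = 0. Lengths are in m, angles in rad, forces in N, time in s.
With the tool pointing down it reaches from about 0.35 to 0.775 m from the base axis. Payload 7.3 kg.
Tool frame: the origin (TCP) lies between the finger pads; the fingertips stand ahead of it and the grasp point (between the pads) lies 6 mm ahead of it (robot.tip_extent is the x of the fingertips in the tool frame, in m); x points along the fingers, z is the direction in which the jaws open and shut, and the axes are right-handed (so a half turn about x gives the same grasp; the last joint's range is limited). The gripper opens to 92 mm and grips with 3 to 60 N. Pads are 19 mm wide; open, the fingers measure 130 mm over their backs; the gripper's body (75 mm by 190 mm) begins 47 mm behind the grasp point.
Start: joints at [-1.317, 0.342, 1.524, -0, 1.275, -0.146], TCP at [0.204, -0.484, 0.252] pointing down, gripper open.
Joint ranges: [-2.53, 2.53], [-0.77, 2.02], [0.04, 2.7], [-1, 4.14], [0.28, 2.66], [-3.11, 3.11]. Speed limits (rad/s): [2.57, 2.57, 3.14, 3.14, 3.14, 3.14].

### API

Orientations are given as [roll, pitch, yaw] about the fixed x, y, z axes, in that order (R = Rz(yaw) Ry(pitch) Rx(roll)).
In Python, from cell import robot gives the robot as it stands. The module is installed in compiled form; this text tells all that it offers.
- The arm moves only by the shell command python3 -m creep 'ROWS' [FORCE]. ROWS is JSON, a list of rows, each an object with "translation": the shift along the tool's x, y, z in m, a list of three; "twist": the turn, a rotation vector about the tool's x, y, z in rad, a list of three; "hand": the opening in per cent of the stroke, from 0 (shut) to 100 (fully open). A call has 1 to 5 rows; each row is the pose to reach, as a shift and turn from the pose measured when the call began, along the tool's axes at that moment; what a row does not reach only later rows make up. A row lasts 1/10 s, in which the tool goes at most 50 mm and 8.59 degrees, less where a joint would pass 70% of its speed; a pose out of reach is approached as far as the arm can. A call with a gripper value outside its range is refused whole. The fingers move at their own pace and stop on an object; FORCE is the grip in N (left out, the last holds). Time passes only in rows, so rows that repeat a pose let the fingers close. It gives the time, the measured TCP pose, the force and the opening at its end, in the units of the state.
- robot.observe(): the state, without advancing time (a new reading comes with each control period).
- robot.read_camera(name): name is "scene" or "top" or "wrist"; returns the picture (420x560x3 uint8, blue, green, red); there is no depth.
- robot.calibration(name): a dict with "intrinsics" (3x3 intrinsics, pixels), "cam_to_world" (4x4, takes a point from camera to world coordinates); the wrist camera has in their place "mount" (4x4, takes a point from camera to tool coordinates, whose origin is the TCP and whose axes are the tool frame's). Camera axes: x right, y up, looking along -z (the intrinsics and any distortion apply to the point x, -y, -z); pixel columns grow to the right and rows downward; lengths in m; the calibration is good to about 2 mm. A picture is of the moment at which its call begins: read the wrist's pose just before it. calibration takes no time and is no camera call.
- robot.hand_in(): hands the job in, once; it reports no verdict.
The state is a dict: "time": time; "qpos": joint angles; "qvel": joint speeds; "joint_efforts": joint torques, N m; "tool_pos": TCP position; "tool_rot": TCP orientation; "contact_force": force on the tool from outside, world axes, zero at the start; "torque": the same for the moment, N m; "opening": finger opening in m.
Only numpy, scipy, OpenCV 4.12 (cv2) and the standard library are available. Lean on these libraries where they do the work, as an engineer would, in place of code of your own. Each camera call takes 0.05 s, during which the arm holds its last target. There are 200 camera calls.

### The job

Get the white microscope lamp ready: take the black dust cap off it and lay the cap, knob up, in the blue parts tray. Then build the column on the lamp's round seat, one piece at a time, each lying flat and centred on the one below: first the frosted white filter, then the blue, then the green, and the black condenser lens, glass end up, on top. Leave the amber filter where it lies, and let everything stand by itself.

Things in the scene. Friction and masses are not known exactly. Their poses are not given: they have to be found in the camera images.
- lamp: Microscope lamp base, a white box 130 mm (its x) by 100 mm (its y) by 35 mm high, fixed to the table. Origin: centre of the underside; z up. In the middle of its top is the round seat (see lamp_seat); a dimmer knob sticks out of its -x side and thin dark cooling slots are drawn on the top near its +x edge.
- lamp_seat (a point): Centre of the lamp's flat round seat, on its top face 35 mm above the lamp's underside. A dark rim around it, 3.5 mm high, inner diameter 56 mm, outer 64 mm, gives the 46 mm filters 5 mm of play all round. At the start the dust cap covers it.
- tray: Blue open parts tray, 120 mm (its x) by 130 mm (its y) outside, walls 4 mm thick and 12 mm high, floor 4 mm thick, empty, fixed to the table. Origin: centre of the underside; z up.
- cap: Black plastic dust cap (50 g), at the start lying loose on the lamp seat inside its rim: a disc 50 mm in diameter and 10 mm thick with an upright round knob on top, 20 mm in diameter and 20 mm tall (30 mm in all), red on its end. Origin: centre of the underside of the disc; z up, along the knob.
- frosted: Frosted diffuser filter in its cell: a flat aluminium disc 46 mm in diameter and 16 mm thick (60 g), lying flat; on its top a 39 mm round window that is white. Origin: centre of the underside; z up.
- blue: Blue filter in its cell: a flat aluminium disc 46 mm in diameter and 16 mm thick (60 g), lying flat; on its top a 39 mm round window that is blue. Origin: centre of the underside; z up.
- green: Green filter in its cell: a flat aluminium disc 46 mm in diameter and 16 mm thick (60 g), lying flat; on its top a 39 mm round window that is green. Origin: centre of the underside; z up.
- amber: Spare amber filter, not wanted today, in its cell: a flat aluminium disc 46 mm in diameter and 16 mm thick (60 g), lying flat; on its top a 39 mm round window that is amber. Origin: centre of the underside; z up.
- condenser: Condenser lens (90 g), standing glass end up: a black round barrel 44 mm in diameter, straight for its lower 22 mm, with a thin brass band 3 to 6 mm above its foot, then tapering to 30 mm diameter at 29 mm and a glass dome to 33 mm. Flat foot. Origin: centre of the foot; z up, towards the glass end.
Things that resemble listed ones, but are neither listed nor needed, are in the scene too. Leave any pink or red look-alike of the frosted alone.

How it is judged:
By the outcome, as a careful person would: the job done as asked, in the order asked, and still so for the second after the job is handed in, with the robot touching nothing.
It also fails if it takes over 106 s, if anything falls off the work surface, if the arm or the gripper's body presses on something with over 40 N, if the wrist force passes 120 N, or if a joint passes its speed limit or range.

## Working session

There is one attempt and no reset: what is moved stays moved. The work goes in short steps, Python scripts to look and compute and a shell command to move; the robot and the scene stay as the last step left them, time stands still between calls to the robot, and variables do not carry over. Pictures are saved under pics/ and viewed, about 12 in all and at most 16, crops included, and the job is handed in when it is done.

```bash
mkdir -p pics
python3 - <<'E'
from cell import robot
import cv2,numpy as np
s=robot.observe();print(s['tool_pos'],s['tool_rot'],s['opening'],s['time'],robot.tip_extent)
for n in("top","scene","wrist"):
    c=robot.calibration(n);print(n,{k:np.round(v,4).tolist() for k,v in c.items()})
a=robot.read_camera("top");b=robot.read_camera("scene")
cv2.imwrite("pics/top0.png",cv2.resize(a,(800,600),interpolation=cv2.INTER_CUBIC));cv2.imwrite("pics/scene0.png",cv2.resize(b,(800,600)))
np.save("top0.npy",a);np.save("scene0.npy",b)
E
```

```text
[ 0.20428357 -0.48322081  0.25105313] [3.00040397 1.56928095 1.8294327 ] 0.09186330336012255 0.0 0.025
top {'intrinsics': [[387.426, 0.0, 272.7455], [0.0, 387.426, 207.7264], [0.0, 0.0, 1.0]], 'cam_to_world': [[-0.0246, 0.9935, -0.1108, 0.3996], [-0.9997, -0.0252, -0.0045, -0.0286], [-0.0072, 0.1107, 0.9938, 0.89], [0.0, 0.0, 0.0, 1.0]]}
scene {'intrinsics': [[481.9507, 0.0, 270.7653], [0.0, 481.9507, 211.1371], [0.0, 0.0, 1.0]], 'cam_to_world': [[0.8058, -0.468, 0.3629, 0.8831], [0.5921, 0.6249, -0.5089, -0.5806], [0.0114, 0.6249, 0.7806, 0.9031], [0.0, 0.0, 0.0, 1.0]]}
wrist {'intrinsics': [[367.1332, 0.0, 284.2036], [0.0, 367.1332, 213.5129], [0.0, 0.0, 1.0]], 'mount': [[-0.0001, 0.3062, -0.952, -0.1335], [-0.0001, 0.952, 0.3062, 0.0828], [1.0, 0.0002, -0.0, 0.001], [0.0, 0.0, 0.0, 1.0]]}
```

View pics/top0.png

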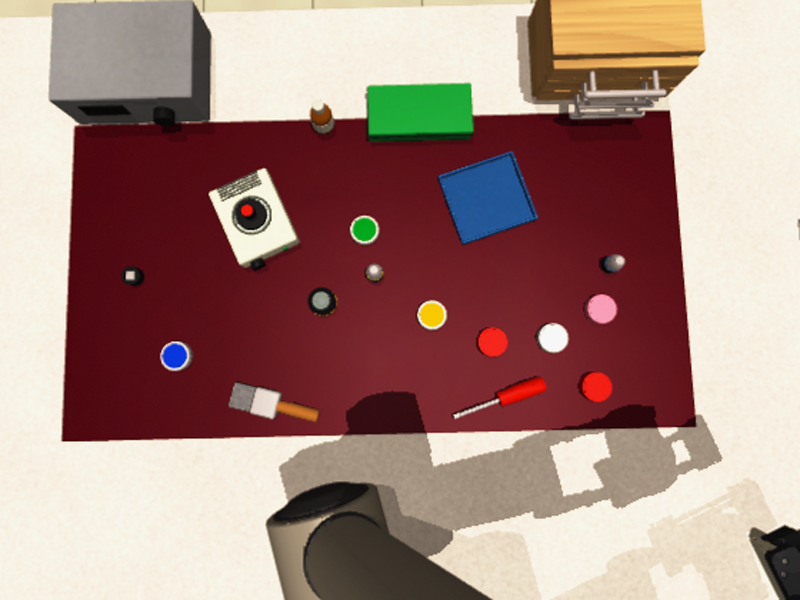

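View pics/scene0.png

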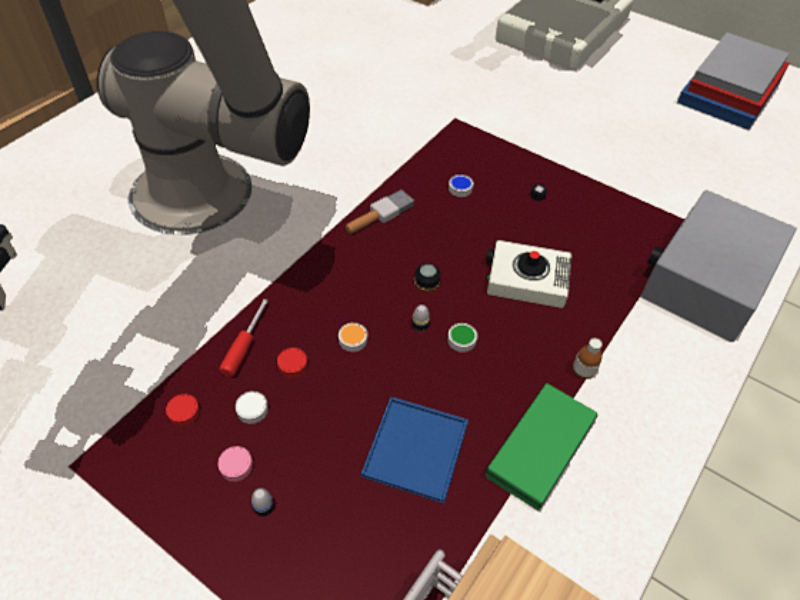

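The scene is clear. In the top picture (800x600 view):
- Frosted white: (553,338). The look-alikes are pink (601,309), red (492,342) and red (597,387).
- Blue: (175,356).
- Green: (364,230). The green box at (420,110) is not it.
- Amber: (432,315), to be left alone.
- Condenser: (322,301). Small decoys are at (132,276), (374,272) and (613,262).
- Cap on the lamp: (250,213).
- Tray: (488,198).

Next I'll measure these and check the choices in a crop.

```bash
cat > h.py <<'E'
from cell import robot
import cv2,numpy as np
from scipy.spatial.transform import Rotation as R
def rot(s): return R.from_euler('xyz',s['tool_rot']).as_matrix()
def cam(n,s=None):
    c=robot.calibration(n); K=np.array(c['intrinsics'])
    if n!='wrist': return K,np.array(c['cam_to_world'])
    T=np.eye(4);T[:3,:3]=rot(s);T[:3,3]=s['tool_pos'];return K,T@np.array(c['mount'])
def cast(px,z,K,T):
    d=np.linalg.inv(K)@[px[0],px[1],1];d=T[:3,:3]@(d*[1,-1,-1]);o=T[:3,3]
    return o+d*(z-o[2])/d[2]
def proj(p,K,T):
    q=T[:3,:3].T@(np.array(p)-T[:3,3]);q=K@(q*[1,-1,-1]);return q[:2]/q[2]
def wrist():
    s=robot.observe();im=robot.read_camera('wrist');return s,im,*cam('wrist',s)
def go(p,ang):
    """shift+twist to put TCP at p, tool x down, jaw axis (tool z) at world angle ang deg (mod 180)"""
    s=robot.observe();A=rot(s);best=None
    for a in(ang,ang+180):
        z=np.array([np.cos(np.radians(a)),np.sin(np.radians(a)),0]);x=np.array([0,0,-1.])
        w=R.from_matrix(A.T@np.c_[x,np.cross(z,x),z]).as_rotvec()
        if best is None or np.linalg.norm(w)<np.linalg.norm(best):best=w
    t=A.T@(np.array(p)-s['tool_pos'])
    print('T',np.round(t,4).tolist(),'W',np.round(best,3).tolist(),'rows>=',np.linalg.norm(t)/.05,np.linalg.norm(best)/.15,'jaw now',round(float(np.degrees(np.arctan2(A[1,2],A[0,2]))),1),'q6',round(float(s['qpos'][5]),2),'pos',np.round(s['tool_pos'],4),'open',round(s['opening'],4),'t',s['time'])
def blobs(im,lo,hi,amin=40):
    m=cv2.inRange(cv2.cvtColor(im,cv2.COLOR_BGR2HSV),lo,hi)
    cs=cv2.findContours(m,cv2.RETR_EXTERNAL,cv2.CHAIN_APPROX_NONE)[0]
    return sorted([c for c in cs if cv2.contourArea(c)>=amin],key=cv2.contourArea,reverse=True)
E
python3 - <<'E'
from h import *
a=np.load('top0.npy');K,T=cam('top')
def near(name,lo,hi,px,z,amin=25):
    px=np.array(px)*.7
    for c in blobs(a,lo,hi,amin):
        (u,v),r=cv2.minEnclosingCircle(c)
        if np.hypot(*(np.array([u,v])-px))<25:
            p=cast((u,v),z,K,T);print(name,np.round([u,v,r],1),cv2.contourArea(c),np.round(p,4),'reach',round(np.hypot(p[0],p[1]),3),'dia',round(2*r/387*(0.89-z)*1000,1))
near('frosted',(0,0,150),(180,70,255),(553,338),.016)
near('blue',(105,150,80),(130,255,255),(175,356),.016)
near('green',(45,150,60),(75,255,255),(364,230),.016)
near('amber',(15,150,120),(35,255,255),(432,315),.016)
near('capknob',(0,200,180),(8,255,255),(247,210),.065,8)
near('cond glass',(0,0,60),(180,90,200),(322,301),.029)
for nm,lo,hi,z,px in(('tray',(100,100,60),(125,255,255),.012,(488,198)),('lamp',(0,0,170),(180,60,255),.035,(255,215))):
    for c in blobs(a,lo,hi,1000):
        (u,v),wh,an=cv2.minAreaRect(c)
        if np.hypot(u-px[0]*.7,v-px[1]*.7)<30:
            B=[cast(q,z,K,T) for q in cv2.boxPoints(((u,v),wh,an))];print(nm,u,v,wh,an,np.round(np.mean(B,0),4));print(np.round(B,3).tolist())
b=np.load('scene0.npy');cr=[cv2.resize(a[225:285,340:440],(800,480)[:2],interpolation=cv2.INTER_CUBIC)]
s=np.hstack([cv2.resize(a[215:290,325:435],(400,273),interpolation=3),cv2.resize(a[195:270,170:280],(400,273),interpolation=3)])
t=np.hstack([cv2.resize(b[235:335,110:230],(400,300),interpolation=3),cv2.resize(b[160:260,250:370],(400,300),interpolation=3)])
cv2.imwrite('pics/crop.png',np.vstack([s,t]))
E
```

```text
frosted [387.  236.1  10.4] 311.0 [ 0.4265 -0.2798  0.016 ] reach 0.51 dia 46.9
blue [122.2 248.8   8.3] 189.0 [0.4127 0.3163 0.016 ] reach 0.52 dia 37.6
green [254.6 160.4   7.8] 172.0 [0.6078 0.0143 0.016 ] reach 0.608 dia 35.3
amber [302.  220.    8.2] 193.0 [ 0.4675 -0.0901  0.016 ] reach 0.476 dia 37.2
capknob [172.3 146.6   3.7] 31.5 [0.6316 0.1913 0.065 ] reach 0.66 dia 15.6
cond glass [224.2 209.9   6.3] 112.0 [0.4934 0.084  0.029 ] reach 0.5 dia 28.2
tray 341.1000061035156 137.80001831054688 (50.91266632080078, 56.60476303100586) 71.56504821777344 [ 0.6574 -0.1875  0.012 ]
[[0.696, -0.108, 0.012], [0.735, -0.235, 0.012], [0.619, -0.266, 0.012], [0.58, -0.141, 0.012]]
lamp 176.27320861816406 150.98971557617188 (55.031761169433594, 43.9644889831543) 66.03751373291016 [0.63   0.1903 0.035 ]
[[0.669, 0.262, 0.035], [0.709, 0.17, 0.035], [0.59, 0.12, 0.035], [0.552, 0.21, 0.035]]
```

View pics/crop.png

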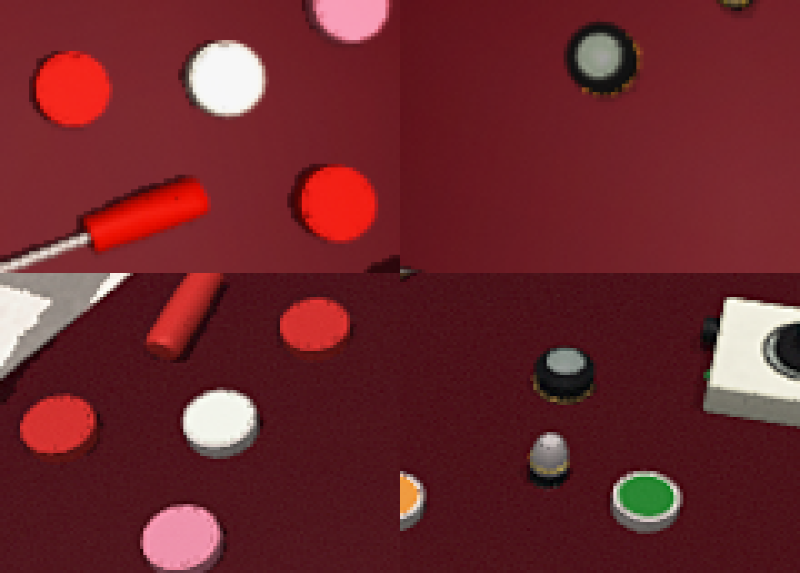

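The crop confirms the choices. White frosted at upper left (228,78) has a grey metal cell, while the reds and the pink are a single colour throughout. The condenser at (600,58) has the brass band at its foot. The cap comes first.

```bash
python3 -c "
from h import *
s=robot.observe();print(np.round(rot(s),3))
for a in(-75,-45,-20,0,20,45):go([.62,.19,.2],a)"
```

```text
[[-0.     0.921  0.389]
 [ 0.001  0.389 -0.921]
 [-1.     0.    -0.001]]
T [0.0519, 0.645, -0.4583] W [0.138, -0.001, -0.0] rows>= 15.858466590926023 0.9200426870439592 jaw now -67.1 q6 -0.15 pos [ 0.2043 -0.4833  0.2511] open 0.092 t 0.1
T [0.0519, 0.645, -0.4583] W [-0.386, -0.001, -0.0] rows>= 15.858466590926023 2.5706782888578257 jaw now -67.1 q6 -0.15 pos [ 0.2043 -0.4833  0.2511] open 0.092 t 0.1
T [0.0519, 0.645, -0.4583] W [-0.822, -0.001, -0.001] rows>= 15.858466590926023 5.479551359325713 jaw now -67.1 q6 -0.15 pos [ 0.2043 -0.4833  0.2511] open 0.092 t 0.1
T [0.0519, 0.645, -0.4583] W [-1.171, -0.001, -0.001] rows>= 15.858466590926023 7.806654520534804 jaw now -67.1 q6 -0.15 pos [ 0.2043 -0.4833  0.2511] open 0.092 t 0.1
T [0.0519, 0.645, -0.4583] W [-1.52, -0.001, -0.001] rows>= 15.858466590926023 10.133758735489854 jaw now -67.1 q6 -0.15 pos [ 0.2043 -0.4833  0.2511] open 0.092 t 0.1
T [0.0519, 0.645, -0.4583] W [1.185, -0.001, 0.001] rows>= 15.858466590926023 7.901318292219961 jaw now -67.1 q6 -0.15 pos [ 0.2043 -0.4833  0.2511] open 0.092 t 0.1
```

```bash
python3 -m creep '[{"translation":[0.017,0.2,-0.14],"twist":[0,0,0],"hand":100},{"translation":[0.017,0.2,-0.14],"twist":[0,0,0],"hand":100},{"translation":[0.017,0.2,-0.14],"twist":[0,0,0],"hand":100},{"translation":[0.017,0.2,-0.14],"twist":[0,0,0],"hand":100},{"translation":[0.017,0.2,-0.14],"twist":[0,0,0],"hand":100}]' 10
python3 -m creep '[{"translation":[0.017,0.2,-0.14],"twist":[0,0,0],"hand":100},{"translation":[0.017,0.2,-0.14],"twist":[0,0,0],"hand":100},{"translation":[0.017,0.2,-0.14],"twist":[0,0,0],"hand":100},{"translation":[0.017,0.2,-0.14],"twist":[0,0,0],"hand":100},{"translation":[0.017,0.2,-0.14],"twist":[0,0,0],"hand":100}]'
python3 -m creep '[{"translation":[0.017,0.2,-0.14],"twist":[0,0,0],"hand":100},{"translation":[0.017,0.2,-0.14],"twist":[0,0,0],"hand":100},{"translation":[0.017,0.2,-0.14],"twist":[0,0,0],"hand":100},{"translation":[0.017,0.2,-0.14],"twist":[0,0,0],"hand":100},{"translation":[0.017,0.2,-0.14],"twist":[0,0,0],"hand":100}]'
python3 - <<'E'
from h import *
go([.6305,.1905,.2],-67)
E
```

```text
time: 0.6
tool_pos: [0.3345, -0.2743, 0.234]
tool_rot: [3.048, 1.569, 1.877]
contact_force: [0.6, -0.6, 1.0]
opening: 0.0918
time: 1.1
tool_pos: [0.4649, -0.0653, 0.2171]
tool_rot: [3.118, 1.569, 1.948]
contact_force: [1.5, 0.1, 0.4]
opening: 0.0912
time: 1.6
tool_pos: [0.5952, 0.1438, 0.1997]
tool_rot: [-2.854, 1.568, 2.259]
contact_force: [0.4, -0.8, 0.5]
opening: 0.0918
T [-0.0002, 0.0507, -0.0292] W [-0.001, -0.002, 0.001] rows>= 1.170964216715256 0.01642253637594793 jaw now -67.0 q6 1.28 pos [0.5952 0.1438 0.1997] open 0.0918 t 1.6
```

Motion is accurate. I'll move over the lamp and look with the wrist camera.

```bash
python3 -m creep '[{"translation":[0,0.051,-0.029],"twist":[0,0,0],"hand":100},{"translation":[0,0.051,-0.029],"twist":[0,0,0],"hand":100},{"translation":[0,0.051,-0.029],"twist":[0,0,0],"hand":100}]'
python3 - <<'E'
from h import *
s,im,K,T=wrist();print(np.round(s['tool_pos'],4))
np.savez('w_lamp.npz',im=im,K=K,T=T)
for c in blobs(im,(0,200,120),(8,255,255),100)[:4]:
    (u,v),ax,an=cv2.fitEllipse(c);p=cast((u,v),.065,K,T);print('red',u,v,ax,np.round(p,4))
g=proj(s['tool_pos']+[0,0,-.135],K,T);print('tcp axis at z=.065',g)
cv2.imwrite('pics/w1.png',im)
E
```

```text
time: 1.9
tool_pos: [0.6308, 0.1919, 0.1983]
tool_rot: [-2.422, 1.567, 2.693]
contact_force: [-0.6, -0.0, -0.4]
opening: 0.0915
[0.6308 0.1919 0.1983]
tcp axis at z=.065 [283.4082228  208.66458119]
```

View pics/w1.png

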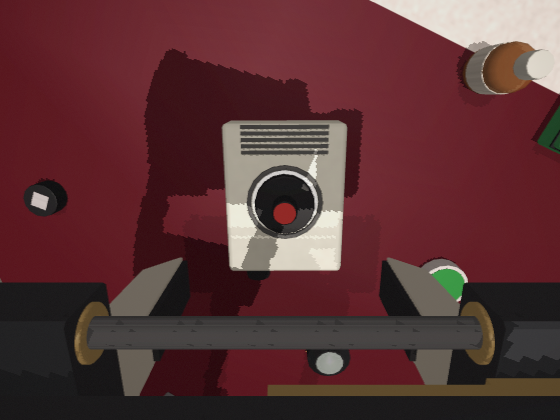

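The lamp lies square to the tool. The cap's red knob end is at (284,213) and the dark rim is centred near (285,202). I'll measure both.

Run:
```python
from h import *
d=np.load('w_lamp.npz');im,K,T=d['im'],d['K'],d['T']
for c in blobs(im,(0,150,110),(10,255,255),100)+blobs(im,(172,150,110),(180,255,255),100):
    (u,v),ax,an=cv2.fitEllipse(c)
    if abs(u-284)<30 and abs(v-213)<30:print('red',u,v,ax,np.round(cast((u,v),.065,K,T),4))
# bright thin ring = rim
g=cv2.cvtColor(im,cv2.COLOR_BGR2GRAY)
pts=[]
for a in np.radians(np.arange(0,360,3)):
    r=np.arange(26,50,.5);u=285+r*np.cos(a);v=202+r*np.sin(a)
    p=cv2.remap(g,u.astype('f4')[None],v.astype('f4')[None],1)[0].astype(float)
    k=[i for i in range(4,len(r)-3) if p[i+2]-p[i-2]>60]   # last dark->white
    if k: i=k[-1]; pts.append((u[i],v[i]))
pts=np.array(pts,'f4')
for _ in range(3):
    W=np.array([cast(q,.0375,K,T)[:2] for q in pts])
    A=np.c_[2*W,np.ones(len(W))];x=np.linalg.lstsq(A,(W**2).sum(1),rcond=None)[0];r=np.sqrt(x[2]+x[:2]@x[:2])
    e=abs(np.hypot(*(W-x[:2]).T)-r);pts=pts[e<max(.001,np.median(e)*2)]
print('rim outer centre',x[:2],'r',r,len(pts),'rms',e.std())
p=cast((284,213),.065,K,T);go([p[0],p[1],.074],-67)
```

```text
red 284.2743225097656 213.10897827148438 (20.173376083374023, 21.266782760620117) [0.6283 0.1901 0.065 ]
rim outer centre [0.62849957 0.19026984] r 0.032322438035666146 117 rms 0.00014677815575640321
T [0.1247, -0.0015, -0.0004] W [0.0, -0.002, 0.003] rows>= 2.493708626892533 0.0244399025130018 jaw now -67.0 q6 1.35 pos [0.6303 0.1905 0.1987] open 0.0915 t 1.95
```

The seat is at (0.6285, 0.1903), with rim radius 32.3 mm against the expected 32. Next I go down, grip the knob and lift.

```bash
python3 -m creep '[{"translation":[0.05,-0.002,0],"twist":[0,0,0],"hand":70},{"translation":[0.1,-0.002,0],"twist":[0,0,0],"hand":60},{"translation":[0.125,-0.002,0],"twist":[0,0,0],"hand":50},{"translation":[0.125,-0.002,0],"twist":[0,0,0],"hand":30},{"translation":[0.125,-0.002,0],"twist":[0,0,0],"hand":10}]' 15
python3 -m creep '[{"translation":[0,0,0],"twist":[0,0,0],"hand":10},{"translation":[0,0,0],"twist":[0,0,0],"hand":10},{"translation":[0,0,0],"twist":[0,0,0],"hand":10},{"translation":[0,0,0],"twist":[0,0,0],"hand":10},{"translation":[0,0,0],"twist":[0,0,0],"hand":10}]'
python3 -m creep '[{"translation":[-0.03,0,0],"twist":[0,0,0],"hand":10},{"translation":[-0.06,0,0],"twist":[0,0,0],"hand":10},{"translation":[-0.1,0,0],"twist":[0,0,0],"hand":10},{"translation":[-0.1,0,0],"twist":[0,0,0],"hand":10}]'
python3 -c "
from h import *
go([.6575,-.1875,.16],-67)"
```

```text
time: 2.45
tool_pos: [0.6282, 0.1886, 0.0748]
tool_rot: [-2.311, 1.568, 2.801]
contact_force: [0.6, 0.4, 0.7]
opening: 0.0563
time: 2.95
tool_pos: [0.6285, 0.1888, 0.0755]
tool_rot: [-2.49, 1.568, 2.622]
contact_force: [-0.8, -0.5, 3.2]
opening: 0.0195
time: 3.35
tool_pos: [0.6314, 0.1893, 0.1819]
tool_rot: [1.51, 1.561, 0.34]
contact_force: [1.4, 0.2, -0.4]
opening: 0.0194
T [0.0209, -0.1232, 0.3571] W [-0.001, 0.001, -0.009] rows>= 7.567190480838898 0.06283806326195511 jaw now -67.0 q6 1.34 pos [0.6314 0.1893 0.1819] open 0.0194 t 3.35
```

Cap held (19.4 mm opening). Carrying it to the tray.

```bash
python3 -m creep '[{"translation":[0.01,-0.062,0.18],"twist":[0,0,0],"hand":10},{"translation":[0.01,-0.062,0.18],"twist":[0,0,0],"hand":10},{"translation":[0.01,-0.062,0.18],"twist":[0,0,0],"hand":10},{"translation":[0.01,-0.062,0.18],"twist":[0,0,0],"hand":10}]'
python3 -m creep '[{"translation":[0.01,-0.061,0.178],"twist":[0,0,0],"hand":10},{"translation":[0.01,-0.061,0.178],"twist":[0,0,0],"hand":10},{"translation":[0.01,-0.061,0.178],"twist":[0,0,0],"hand":10},{"translation":[0.01,-0.061,0.178],"twist":[0,0,0],"hand":10},{"translation":[0.01,-0.061,0.178],"twist":[0,0,0],"hand":10}]'
python3 - <<'E'
from h import *
s,im,K,T=wrist();cv2.imwrite('pics/w2.png',im)
go([.6575,-.1875,.045],-67)
E
```

```text
time: 3.75
tool_pos: [0.6443, -0.0031, 0.1708]
tool_rot: [1.5, 1.562, 0.329]
contact_force: [0.2, -0.5, -0.1]
opening: 0.019
time: 4.25
tool_pos: [0.6567, -0.1968, 0.1588]
tool_rot: [1.361, 1.564, 0.185]
contact_force: [0.2, 0.9, -0.6]
opening: 0.0192
T [0.114, 0.0022, -0.0054] W [-0.006, -0.0, -0.007] rows>= 2.282659260610497 0.061316013381570965 jaw now -67.3 q6 0.77 pos [ 0.6568 -0.1936  0.159 ] open 0.019 t 4.3
```

View pics/w2.png

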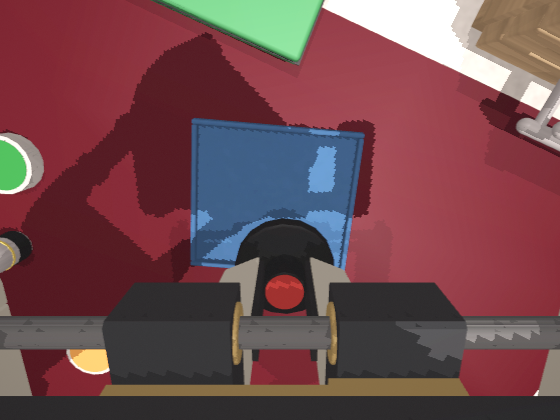

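The cap hangs upright at (285,265) over the tray. I'll lower it and release.

```bash
python3 -m creep '[{"translation":[0.05,0.002,-0.003],"twist":[0,0,-0.007],"hand":10},{"translation":[0.09,0.002,-0.003],"twist":[0,0,-0.007],"hand":10},{"translation":[0.11,0.002,-0.003],"twist":[0,0,-0.007],"hand":10},{"translation":[0.113,0.002,-0.003],"twist":[0,0,-0.007],"hand":10},{"translation":[0.113,0.002,-0.003],"twist":[0,0,-0.007],"hand":10}]'
python3 -c "
from h import *
go([.6575,-.1875,.045],-67)"
```

```text
time: 4.8
tool_pos: [0.6584, -0.1884, 0.0459]
tool_rot: [-3.12, 1.57, 1.989]
contact_force: [0.1, 0.5, -0.3]
opening: 0.0194
T [0.0009, -0.0004, -0.0011] W [-0.004, -0.001, 0.0] rows>= 0.030477974458180422 0.029273757889576917 jaw now -67.2 q6 0.78 pos [ 0.6584 -0.1884  0.0459] open 0.0194 t 4.8
```

```bash
python3 -m creep '[{"translation":[0.001,0,0],"twist":[0,0,0],"hand":10},{"translation":[0.0015,0,0],"twist":[0,0,0],"hand":30},{"translation":[0.0015,0,0],"twist":[0,0,0],"hand":50},{"translation":[0.0015,0,0],"twist":[0,0,0],"hand":50},{"translation":[0.0015,0,0],"twist":[0,0,0],"hand":50}]'
python3 -m creep '[{"translation":[-0.03,0,0],"twist":[0,0,0],"hand":65},{"translation":[-0.08,0,0],"twist":[0,0,0],"hand":65},{"translation":[-0.12,0,0],"twist":[0,0,0],"hand":65},{"translation":[-0.13,0,0],"twist":[0,0,0],"hand":65},{"translation":[-0.13,0,0],"twist":[0,0,0],"hand":65}]'
python3 - <<'E'
from h import *
s,im,K,T=wrist();cv2.imwrite('pics/w3.png',im)
go([.4265,-.2798,.17],-67)
E
```

```text
time: 5.3
tool_pos: [0.6585, -0.1885, 0.0448]
tool_rot: [2.509, 1.57, 1.335]
contact_force: [0.2, 0.1, -0.1]
opening: 0.0449
time: 5.8
tool_pos: [0.6593, -0.189, 0.1774]
tool_rot: [0.937, 1.566, -0.237]
contact_force: [-0.9, -0.3, 0.7]
opening: 0.0601
T [0.0047, -0.2491, -0.0056] W [-0.004, -0.0, -0.001] rows>= 4.983609205888732 0.030022512273430165 jaw now -67.3 q6 0.78 pos [ 0.6584 -0.1886  0.1749] open 0.0593 t 5.85
```

View pics/w3.png

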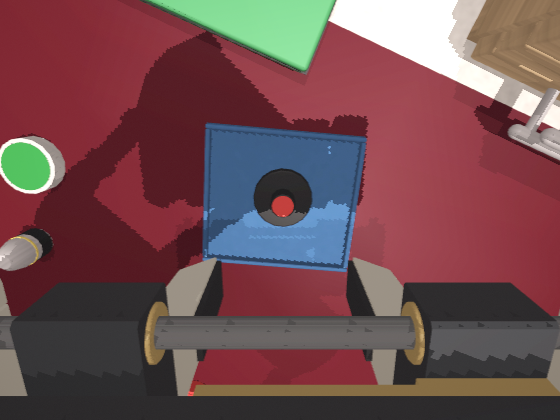

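The cap lies knob up in the middle of the tray, at (283,198). Frosted is next: I'll approach and measure it.

```bash
python3 -m creep '[{"translation":[0.005,-0.249,-0.006],"twist":[0,0,0],"hand":65},{"translation":[0.005,-0.249,-0.006],"twist":[0,0,0],"hand":65},{"translation":[0.005,-0.249,-0.006],"twist":[0,0,0],"hand":65},{"translation":[0.005,-0.249,-0.006],"twist":[0,0,0],"hand":65},{"translation":[0.005,-0.249,-0.006],"twist":[0,0,0],"hand":65}]'
cat >> h.py <<'E'
def disc(s,im,K,T,lo,hi,z,pred):
    """nearest blob to predicted point; centre and size on plane z, by contour circle fit"""
    q=proj(pred,K,T);c=min(blobs(im,lo,hi,300),key=lambda c:np.hypot(*(np.array(cv2.minEnclosingCircle(c)[0])-q)))
    c=cv2.convexHull(c).reshape(-1,2)
    W=np.array([cast(p,z,K,T)[:2] for p in c+.0]);(x,y),r=cv2.minEnclosingCircle((W*1000).astype('f4'))
    (u,v),ax,_=cv2.fitEllipse(c);p=cast((u,v),z,K,T)
    print('px',round(u),round(v),'ellipse centre',np.round(p,4),'enclosing',round(x/1000,4),round(y/1000,4),'dia mm',round(2*r,1));return p
E
python3 - <<'E'
from h import *
s,im,K,T=wrist();cv2.imwrite('pics/w4.png',im)
p=disc(s,im,K,T,(0,0,130),(180,60,255),.016,[.4265,-.2798,.016])
go([p[0],p[1],.031],-67)
E
```

```text
time: 6.35
tool_pos: [0.4235, -0.2788, 0.1675]
tool_rot: [-2.834, 1.567, 2.276]
contact_force: [0.2, -1.1, 0.2]
opening: 0.0594
px 287 202 ellipse centre [ 0.4248 -0.2807  0.016 ] enclosing 0.4243 -0.2808 dia mm 45.8
T [0.1357, 0.0075, 0.0044] W [-0.006, -0.008, 0.006] rows>= 2.7200047955559197 0.07741649678967974 jaw now -67.4 q6 0.43 pos [ 0.4174 -0.2802  0.1668] open 0.0596 t 6.4
```

View pics/w4.png

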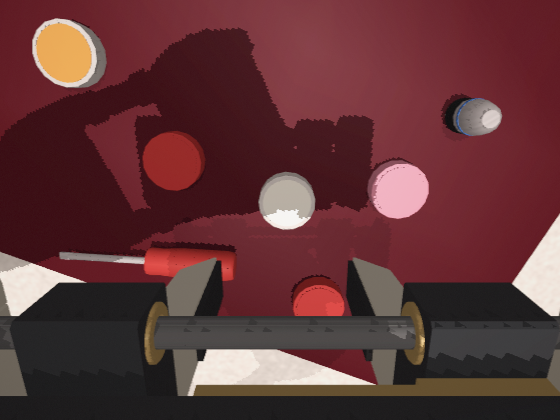

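Frosted is at (287,202), with pink at (398,190) clear of the fingers, which are part-open. The arm was still settling, so I'll let it settle and measure again.

```bash
python3 -m creep '[{"translation":[0.03,0.0075,0.0045],"twist":[0,0,0],"hand":65},{"translation":[0.06,0.0075,0.0045],"twist":[0,0,0],"hand":65},{"translation":[0.06,0.0075,0.0045],"twist":[0,0,0],"hand":65},{"translation":[0.06,0.0075,0.0045],"twist":[0,0,0],"hand":65},{"translation":[0.06,0.0075,0.0045],"twist":[0,0,0],"hand":65}]'
python3 - <<'E'
from h import *
s,im,K,T=wrist()
p=disc(s,im,K,T,(0,0,100),(180,60,255),.016,[.4245,-.2807,.016])
go([p[0],p[1],.031],-67)
E
```

```text
time: 6.9
tool_pos: [0.426, -0.2813, 0.1074]
tool_rot: [-2.43, 1.562, 2.678]
contact_force: [1.0, -0.0, -0.2]
opening: 0.0596
px 282 226 ellipse centre [ 0.4267 -0.28    0.016 ] enclosing 0.4262 -0.2806 dia mm 49.3
T [0.0767, 0.0014, -0.0007] W [-0.006, -0.006, 0.005] rows>= 1.53352578669419 0.06703713043939032 jaw now -67.3 q6 0.44 pos [ 0.4262 -0.2815  0.1077] open 0.06 t 6.95
```

```bash
python3 -m creep '[{"translation":[0.04,0.0005,-0.001],"twist":[-0.006,-0.006,0.005],"hand":65},{"translation":[0.07,0.0005,-0.001],"twist":[-0.006,-0.006,0.005],"hand":65},{"translation":[0.0765,0.0005,-0.001],"twist":[-0.006,-0.006,0.005],"hand":65},{"translation":[0.0765,0.0005,-0.001],"twist":[-0.006,-0.006,0.005],"hand":60},{"translation":[0.0765,0.0005,-0.001],"twist":[-0.006,-0.006,0.005],"hand":40}]' 15
python3 -m creep '[{"translation":[0,0,0],"twist":[0,0,0],"hand":30},{"translation":[0,0,0],"twist":[0,0,0],"hand":30},{"translation":[0,0,0],"twist":[0,0,0],"hand":30}]'
python3 -c "
from h import *
go([.6285,.1903,.15],-67)"
```

```text
time: 7.45
tool_pos: [0.4266, -0.2808, 0.0327]
tool_rot: [0.259, 1.568, -0.91]
contact_force: [0.3, -1.8, -0.5]
opening: 0.0512
time: 7.75
tool_pos: [0.4271, -0.2812, 0.0336]
tool_rot: [0.339, 1.566, -0.83]
contact_force: [-1.0, 1.3, 5.2]
opening: 0.0453
T [-0.1173, 0.3699, -0.3547] W [0.0, 0.004, -0.001] rows>= 10.51539778333951 0.029281273088827883 jaw now -67.0 q6 0.44 pos [ 0.4271 -0.2812  0.0336] open 0.0453 t 7.75
```

Frosted held (45.3 mm). I'll lift it, carry it to the lamp and stop above the seat.

```bash
python3 -m creep '[{"translation":[-0.03,0,0],"twist":[0,0,0],"hand":30},{"translation":[-0.07,0,0],"twist":[0,0,0],"hand":30},{"translation":[-0.11,0.03,-0.03],"twist":[0,0,0],"hand":30},{"translation":[-0.11,0.06,-0.06],"twist":[0,0,0],"hand":30},{"translation":[-0.115,0.09,-0.085],"twist":[0,0,0],"hand":30}]'
python3 -m creep '[{"translation":[0,0.15,-0.145],"twist":[0,0,0],"hand":30},{"translation":[0,0.15,-0.145],"twist":[0,0,0],"hand":30},{"translation":[0,0.15,-0.145],"twist":[0,0,0],"hand":30},{"translation":[0,0.15,-0.145],"twist":[0,0,0],"hand":30},{"translation":[0,0.15,-0.145],"twist":[0,0,0],"hand":30}]'
python3 -m creep '[{"translation":[0,0.12,-0.12],"twist":[0,0,0],"hand":30},{"translation":[0,0.12,-0.12],"twist":[0,0,0],"hand":30},{"translation":[0,0.12,-0.12],"twist":[0,0,0],"hand":30},{"translation":[0,0.12,-0.12],"twist":[0,0,0],"hand":30},{"translation":[0,0.12,-0.12],"twist":[0,0,0],"hand":30}]'
python3 -c "
from h import *
go([.6285,.1903,.12],-67)"
```

```text
time: 8.25
tool_pos: [0.4769, -0.1659, 0.1501]
tool_rot: [0.507, 1.564, -0.663]
contact_force: [0.6, -1.5, -1.0]
opening: 0.0444
time: 8.75
tool_pos: [0.5597, 0.0307, 0.1501]
tool_rot: [0.763, 1.563, -0.403]
contact_force: [-0.5, -0.6, -1.3]
opening: 0.0453
time: 9.25
tool_pos: [0.6229, 0.1911, 0.1497]
tool_rot: [0.853, 1.563, -0.309]
contact_force: [0.3, -1.0, -1.2]
opening: 0.045
T [0.0297, 0.0046, 0.0028] W [0.008, 0.005, -0.006] rows>= 0.6045951738577154 0.07154687676519858 jaw now -66.6 q6 1.34 pos [0.6229 0.1911 0.1497] open 0.045 t 9.25
```

```bash
python3 -m creep '[{"translation":[0.03,0.0045,0.003],"twist":[0.008,0.005,-0.006],"hand":30},{"translation":[0.03,0.0045,0.003],"twist":[0.008,0.005,-0.006],"hand":30},{"translation":[0.03,0.0045,0.003],"twist":[0.008,0.005,-0.006],"hand":30},{"translation":[0.03,0.0045,0.003],"twist":[0.008,0.005,-0.006],"hand":30}]'
python3 - <<'E'
from h import *
s,im,K,T=wrist();np.savez('held.npz',im=im,K=K,T=T,p=s['tool_pos']);cv2.imwrite('pics/w5.png',im)
print(proj(s['tool_pos']-[0,0,.0175],K,T))
go([.6285,.1903,.07],-67)
E
```

```text
time: 9.65
tool_pos: [0.6288, 0.1891, 0.121]
tool_rot: [1.169, 1.57, -0.002]
contact_force: [-0.6, -0.2, 0.5]
opening: 0.0449
[282.08738778 284.27760132]
T [0.0513, -0.0001, -0.0011] W [-0.001, 0.0, -0.002] rows>= 1.0254423899185632 0.013522526643026982 jaw now -67.1 q6 1.35 pos [0.6289 0.1893 0.1213] open 0.0453 t 9.7
```

View pics/w5.png

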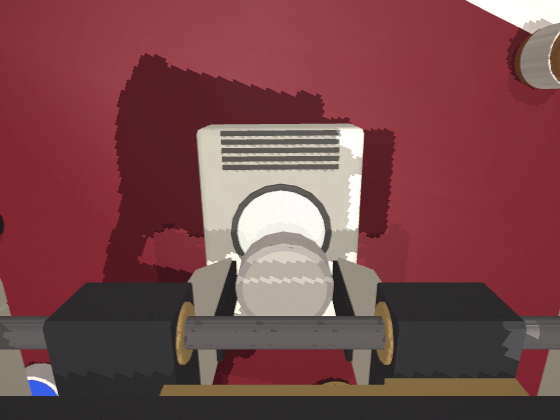

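Frosted is centred in the fingers near (285,285), over the bare seat at (282,228). Lowering it.

```bash
python3 -m creep '[{"translation":[0.03,0,-0.001],"twist":[0,0,0],"hand":30},{"translation":[0.045,0,-0.001],"twist":[0,0,0],"hand":30},{"translation":[0.051,0,-0.001],"twist":[0,0,0],"hand":30},{"translation":[0.051,0,-0.001],"twist":[0,0,0],"hand":30},{"translation":[0.051,0,-0.001],"twist":[0,0,0],"hand":30}]'
python3 -c "
from h import *
go([.6285,.1903,.069],-67)"
```

```text
time: 10.2
tool_pos: [0.6291, 0.1903, 0.0711]
tool_rot: [1.292, 1.568, 0.121]
contact_force: [-0.4, -0.2, 0.6]
opening: 0.0449
T [0.0021, -0.0005, -0.0002] W [-0.001, 0.001, -0.003] rows>= 0.043248561755791344 0.020269971341949328 jaw now -67.1 q6 1.35 pos [0.6291 0.1903 0.0711] open 0.0449 t 10.2
```

```bash
python3 -m creep '[{"translation":[0.001,-0.0005,0],"twist":[0,0,0],"hand":30},{"translation":[0.002,-0.0005,0],"twist":[0,0,0],"hand":30},{"translation":[0.0025,-0.0005,0],"twist":[0,0,0],"hand":50},{"translation":[0.0025,-0.0005,0],"twist":[0,0,0],"hand":65},{"translation":[0.0025,-0.0005,0],"twist":[0,0,0],"hand":65}]'
python3 -m creep '[{"translation":[0,0,0],"twist":[0,0,0],"hand":65},{"translation":[-0.04,0,0],"twist":[0,0,0],"hand":75},{"translation":[-0.08,0,0],"twist":[0,0,0],"hand":75},{"translation":[-0.11,0,0],"twist":[0,0,0],"hand":75},{"translation":[-0.11,0,0],"twist":[0,0,0],"hand":75}]'
python3 - <<'E'
from h import *
s,im,K,T=wrist();cv2.imwrite('pics/w6.png',im);np.savez('w6.npz',im=im,K=K,T=T)
go([.4127,.3163,.12],-67)
E
```

```text
time: 10.7
tool_pos: [0.6287, 0.1902, 0.0687]
tool_rot: [1.288, 1.568, 0.117]
contact_force: [0.6, 0.7, 0.1]
opening: 0.0568
time: 11.2
tool_pos: [0.6308, 0.1906, 0.1845]
tool_rot: [1.337, 1.558, 0.166]
contact_force: [0.0, 0.2, 0.9]
opening: 0.0687
T [0.0599, -0.1511, -0.2006] W [-0.001, 0.002, -0.008] rows>= 5.1641387763791595 0.05740844959170911 jaw now -67.1 q6 1.35 pos [0.6295 0.1903 0.1815] open 0.0691 t 11.25
```

View pics/w6.png

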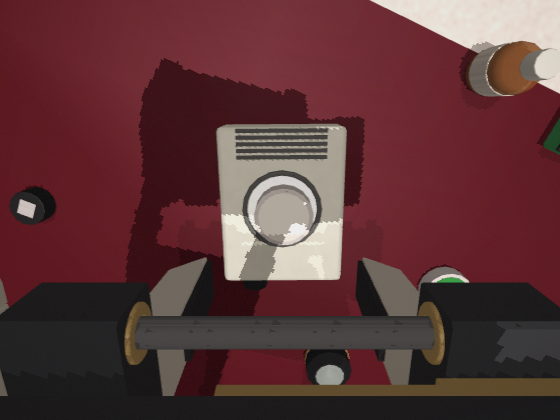

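Frosted sits inside the rim at (283,215). I'll go to blue and, in the same script, check how well frosted is centred.

```bash
python3 -m creep '[{"translation":[0.03,-0.15,-0.2],"twist":[0,0,0],"hand":75},{"translation":[0.03,-0.15,-0.2],"twist":[0,0,0],"hand":75},{"translation":[0.03,-0.15,-0.2],"twist":[0,0,0],"hand":75},{"translation":[0.03,-0.15,-0.2],"twist":[0,0,0],"hand":75},{"translation":[0.03,-0.15,-0.2],"twist":[0,0,0],"hand":75}]'
python3 -m creep '[{"translation":[0.03,0,0],"twist":[0,0,0],"hand":75},{"translation":[0.03,0,0],"twist":[0,0,0],"hand":75},{"translation":[0.03,0,0],"twist":[0,0,0],"hand":75}]'
python3 - <<'E'
from h import *
d=np.load('w6.npz');c0=proj([.6285,.1903,.051],d['K'],d['T']);print('expected frosted px',c0,'edges',[np.round(proj([.6285+.023*a,.1903+.023*b,.051],d['K'],d['T'])) for a,b in((.39,-.92),(-.39,.92),(.92,.39),(-.92,-.39))])
im=d['im'];u,v=c0.astype(int);cv2.imwrite('pics/w7.png',cv2.resize(im[v-50:v+50,u-60:u+60],(720,600),interpolation=3))
s,im,K,T=wrist()
p=disc(s,im,K,T,(105,120,60),(130,255,255),.016,[.4127,.3163,.016])
go([p[0],p[1],.029],-67)
E
```

```text
time: 11.75
tool_pos: [0.4116, 0.316, 0.1483]
tool_rot: [1.198, 1.565, 0.027]
contact_force: [0.4, 0.2, -0.1]
opening: 0.0687
time: 12.05
tool_pos: [0.4117, 0.3156, 0.1177]
tool_rot: [0.917, 1.566, -0.254]
contact_force: [1.1, -0.1, 0.7]
opening: 0.0691
expected frosted px [281.5949027  214.58458207] edges [array([312., 215.]), array([252., 215.]), array([282., 185.]), array([282., 243.])]
px 281 225 ellipse centre [0.4105 0.3161 0.016 ] enclosing 0.4101 0.3158 dia mm 38.7
T [0.0894, -0.0024, -0.0014] W [-0.002, 0.002, -0.006] rows>= 1.7895735635957528 0.0433415813588439 jaw now -67.1 q6 1.68 pos [0.4127 0.3157 0.1185] open 0.0682 t 12.1
```

View pics/w7.png

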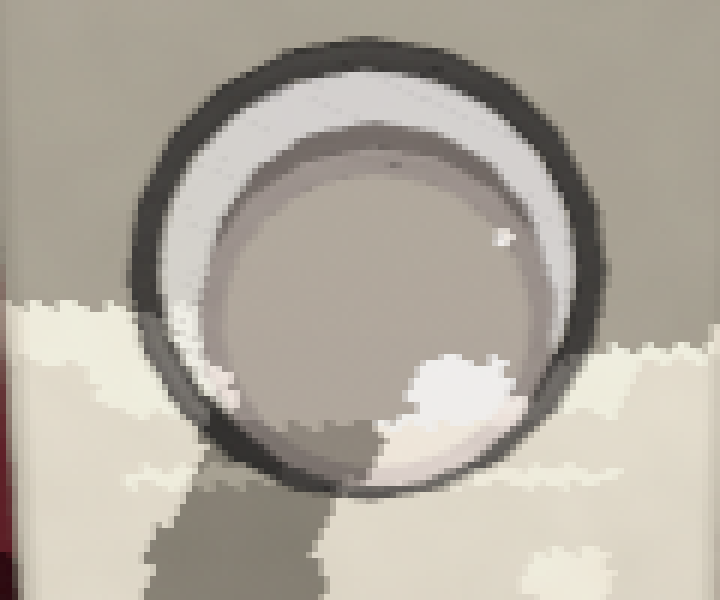

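Frosted lies flat inside the rim. In the crop the disc centre is at (284,217) against an expected (281.6,214.6), about 2 mm each way, so within the 5 mm play. I'll use that true position for the next placing. Now gripping blue.

```bash
python3 -m creep '[{"translation":[0.04,-0.0024,-0.0014],"twist":[-0.002,0.002,-0.006],"hand":75},{"translation":[0.08,-0.0024,-0.0014],"twist":[-0.002,0.002,-0.006],"hand":75},{"translation":[0.09,-0.0024,-0.0014],"twist":[-0.002,0.002,-0.006],"hand":75},{"translation":[0.09,-0.0024,-0.0014],"twist":[-0.002,0.002,-0.006],"hand":70},{"translation":[0.09,-0.0024,-0.0014],"twist":[-0.002,0.002,-0.006],"hand":60}]' 15
python3 -c "
from h import *
go([.4105,.3161,.029],-67)"
```

```text
time: 12.6
tool_pos: [0.412, 0.3163, 0.03]
tool_rot: [1.503, 1.569, 0.332]
contact_force: [0.1, 0.6, 0.5]
opening: 0.0603
T [0.001, -0.0014, -0.0004] W [-0.001, 0.0, -0.002] rows>= 0.03519446322343484 0.016204024667242817 jaw now -67.1 q6 1.68 pos [0.412  0.3163 0.03  ] open 0.0603 t 12.6
```

```bash
python3 -m creep '[{"translation":[0.001,-0.0015,0],"twist":[0,0,0],"hand":60},{"translation":[0.001,-0.0015,0],"twist":[0,0,0],"hand":50},{"translation":[0.001,-0.0015,0],"twist":[0,0,0],"hand":30},{"translation":[0.001,-0.0015,0],"twist":[0,0,0],"hand":30},{"translation":[0.001,-0.0015,0],"twist":[0,0,0],"hand":30}]' 15
python3 -m creep '[{"translation":[0,0,0],"twist":[0,0,0],"hand":30},{"translation":[-0.04,0,0],"twist":[0,0,0],"hand":30},{"translation":[-0.08,0,0],"twist":[0,0,0],"hand":30},{"translation":[-0.12,0,0],"twist":[0,0,0],"hand":30},{"translation":[-0.12,0,0],"twist":[0,0,0],"hand":30}]'
python3 -c "
from h import *
go([.6268,.1894,.14],-67)"
```

```text
time: 13.1
tool_pos: [0.4111, 0.3161, 0.0301]
tool_rot: [1.577, 1.567, 0.407]
contact_force: [-1.1, -0.4, 6.9]
opening: 0.0456
time: 13.6
tool_pos: [0.4132, 0.3175, 0.1555]
tool_rot: [1.653, 1.556, 0.483]
contact_force: [1.2, 0.2, -0.7]
opening: 0.0452
T [0.0174, 0.1465, 0.2013] W [-0.001, -0.001, -0.015] rows>= 4.990941021762457 0.09758387238100737 jaw now -67.1 q6 1.68 pos [0.4132 0.3175 0.1555] open 0.0452 t 13.6
```

```bash
python3 -m creep '[{"translation":[0.02,0.147,0.201],"twist":[0,0,0],"hand":30},{"translation":[0.02,0.147,0.201],"twist":[0,0,0],"hand":30},{"translation":[0.02,0.147,0.201],"twist":[0,0,0],"hand":30},{"translation":[0.02,0.147,0.201],"twist":[0,0,0],"hand":30},{"translation":[0.02,0.147,0.201],"twist":[0,0,0],"hand":30}]'
python3 -m creep '[{"translation":[0.015,0,0],"twist":[0,0,0],"hand":30},{"translation":[0.015,0,0],"twist":[0,0,0],"hand":30},{"translation":[0.015,0,0],"twist":[0,0,0],"hand":30}]'
python3 - <<'E'
from h import *
s,im,K,T=wrist();P=s['tool_pos']
try: disc(s,im,K,T,(105,120,40),(130,255,255),P[2]-.0141,P-[0,0,.0141])
except Exception as e: print(e)
cv2.imwrite('pics/w8.png',im)
go([.6273,.1896,.081],-67)
E
```

```text
time: 14.1
tool_pos: [0.6275, 0.1889, 0.1363]
tool_rot: [1.689, 1.557, 0.518]
contact_force: [0.3, 0.5, -0.2]
opening: 0.0454
time: 14.4
tool_pos: [0.6261, 0.1896, 0.1201]
tool_rot: [1.83, 1.56, 0.66]
contact_force: [0.6, 1.0, -0.5]
opening: 0.0456
px 284 289 ellipse centre [0.626  0.1886 0.106 ] enclosing 0.6255 0.1883 dia mm 38.7
T [0.0401, 0.0002, 0.0009] W [0.0, -0.002, -0.012] rows>= 0.8013648227158915 0.07989036315468044 jaw now -67.0 q6 1.34 pos [0.6264 0.19   0.1211] open 0.0451 t 14.45
```

View pics/w8.png

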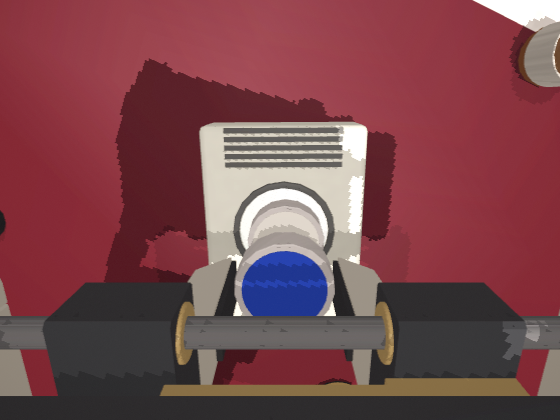

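Blue is held with its window at (284,289), and frosted is below at (285,220), lined up. Lowering it with a slight tilt correction.

```bash
python3 -m creep '[{"translation":[0.02,0.0006,0.001],"twist":[0,0,-0.012],"hand":30},{"translation":[0.034,0.0006,0.001],"twist":[0,0,-0.012],"hand":30},{"translation":[0.0385,0.0006,0.001],"twist":[0,0,-0.012],"hand":30},{"translation":[0.0385,0.0006,0.001],"twist":[0,0,-0.012],"hand":30},{"translation":[0.0385,0.0006,0.001],"twist":[0,0,-0.012],"hand":30}]'
python3 -c "
from h import *
go([.6274,.1892,.081],-67)"
```

```text
time: 14.95
tool_pos: [0.6274, 0.1898, 0.082]
tool_rot: [-2.769, 1.568, 2.346]
contact_force: [-0.8, -0.1, -0.0]
opening: 0.0451
T [0.001, -0.0002, 0.0006] W [0.001, -0.002, 0.001] rows>= 0.023559773306881977 0.017557909564893906 jaw now -67.0 q6 1.34 pos [0.6274 0.1898 0.082 ] open 0.0451 t 14.95
```

```bash
python3 -m creep '[{"translation":[0.001,0,0.0005],"twist":[0,0,0],"hand":30},{"translation":[0.0015,0,0.0005],"twist":[0,0,0],"hand":30},{"translation":[0.0015,0,0.0005],"twist":[0,0,0],"hand":50},{"translation":[0.0015,0,0.0005],"twist":[0,0,0],"hand":70},{"translation":[0.0015,0,0.0005],"twist":[0,0,0],"hand":75}]'
python3 -m creep '[{"translation":[0,0,0],"twist":[0,0,0],"hand":75},{"translation":[-0.02,0,0],"twist":[0,0,0],"hand":75},{"translation":[-0.06,0,0],"twist":[0,0,0],"hand":75},{"translation":[-0.09,0,0],"twist":[0,0,0],"hand":75},{"translation":[-0.09,0,0],"twist":[0,0,0],"hand":75}]'
python3 - <<'E'
from h import *
s,im,K,T=wrist()
disc(s,im,K,T,(105,120,40),(130,255,255),.067,[.6274,.188,.067])
u,v=proj([.6274,.188,.06],K,T).astype(int);cv2.imwrite('pics/w9.png',cv2.resize(im[v-50:v+50,u-60:u+60],(480,400),interpolation=3))
go([.6078,.0143,.12],-67)
E
```

```text
time: 15.45
tool_pos: [0.6276, 0.1893, 0.0803]
tool_rot: [-2.725, 1.568, 2.39]
contact_force: [0.7, 0.4, 0.1]
opening: 0.0572
time: 15.95
tool_pos: [0.6301, 0.1895, 0.1756]
tool_rot: [1.574, 1.563, 0.405]
contact_force: [-0.0, -0.1, 0.6]
opening: 0.0691
px 283 226 ellipse centre [0.6271 0.1883 0.067 ] enclosing 0.6266 0.1881 dia mm 38.8
T [0.0524, -0.0881, 0.1528] W [0.001, -0.001, -0.004] rows>= 3.6794218375060033 0.027814237968596216 jaw now -67.0 q6 1.34 pos [0.6289 0.1892 0.1729] open 0.0691 t 16.0
```

View pics/w9.png

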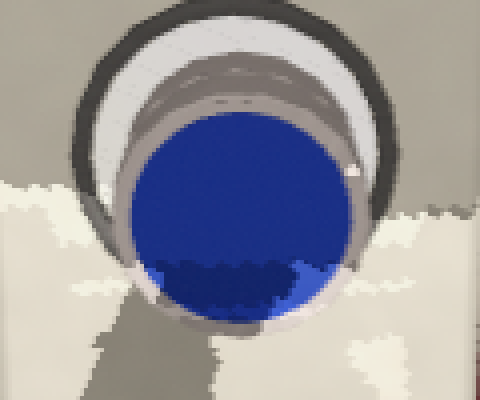

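Blue sits at (0.6271, 0.1883), flat on frosted and concentric to about 1 mm. Next is green.

```bash
python3 -m creep '[{"translation":[0.03,-0.088,0.153],"twist":[0,0,0],"hand":75},{"translation":[0.03,-0.088,0.153],"twist":[0,0,0],"hand":75},{"translation":[0.03,-0.088,0.153],"twist":[0,0,0],"hand":75},{"translation":[0.05,-0.088,0.153],"twist":[0,0,0],"hand":75},{"translation":[0.052,-0.088,0.153],"twist":[0,0,0],"hand":75}]'
python3 -m creep '[{"translation":[0,0,0],"twist":[0,0,0],"hand":75},{"translation":[0,0,0],"twist":[0,0,0],"hand":75},{"translation":[0,0,0],"twist":[0,0,0],"hand":75}]'
python3 - <<'E'
from h import *
s,im,K,T=wrist()
p=disc(s,im,K,T,(45,120,40),(75,255,255),.016,[.6078,.0143,.016])
go([p[0]+.0005,p[1],.031],-67)
E
```

```text
time: 16.5
tool_pos: [0.6053, 0.0104, 0.1163]
tool_rot: [-2.462, 1.566, 2.648]
contact_force: [0.5, 0.4, -0.2]
opening: 0.0687
time: 16.8
tool_pos: [0.6056, 0.0116, 0.1165]
tool_rot: [-2.537, 1.566, 2.574]
contact_force: [0.3, -0.3, -0.1]
opening: 0.0689
px 281 222 ellipse centre [0.606  0.0137 0.016 ] enclosing 0.6056 0.0134 dia mm 38.6
T [0.0857, 0.0017, -0.0013] W [-0.002, -0.004, 0.002] rows>= 1.713829533661452 0.03177436599193682 jaw now -67.1 q6 1.06 pos [0.6057 0.0116 0.1167] open 0.0684 t 16.85
```

```bash
python3 -m creep '[{"translation":[0.04,0.0017,-0.0013],"twist":[-0.002,-0.004,0.002],"hand":75},{"translation":[0.075,0.0017,-0.0013],"twist":[-0.002,-0.004,0.002],"hand":75},{"translation":[0.0865,0.0017,-0.0013],"twist":[-0.002,-0.004,0.002],"hand":75},{"translation":[0.0865,0.0017,-0.0013],"twist":[-0.002,-0.004,0.002],"hand":75},{"translation":[0.0865,0.0017,-0.0013],"twist":[-0.002,-0.004,0.002],"hand":70}]' 15
python3 -c "
from h import *
go([.6065,.0137,.0305],-67)"
```

```text
time: 17.35
tool_pos: [0.6075, 0.0139, 0.0316]
tool_rot: [0.859, 1.568, -0.31]
contact_force: [0.2, 0.6, -0.7]
opening: 0.0657
T [0.0011, -0.001, -0.0002] W [0.0, 0.002, -0.002] rows>= 0.03081279926227405 0.016136313077794277 jaw now -67.0 q6 1.07 pos [0.6075 0.0139 0.0316] open 0.0657 t 17.35
```

```bash
python3 -m creep '[{"translation":[0.001,-0.001,0],"twist":[0,0,0],"hand":60},{"translation":[0.001,-0.001,0],"twist":[0,0,0],"hand":45},{"translation":[0.001,-0.001,0],"twist":[0,0,0],"hand":30},{"translation":[0.001,-0.001,0],"twist":[0,0,0],"hand":30},{"translation":[0.001,-0.001,0],"twist":[0,0,0],"hand":30}]' 15
python3 -m creep '[{"translation":[0,0,0],"twist":[0,0,0],"hand":30},{"translation":[-0.04,0,0],"twist":[0,0,0],"hand":30},{"translation":[-0.08,0,0],"twist":[0,0,0],"hand":30},{"translation":[-0.12,0,0],"twist":[0,0,0],"hand":30},{"translation":[-0.12,0,0],"twist":[0,0,0],"hand":30}]'
python3 -c "
from h import *
go([.6276,.1893,.14],-67)"
```

```text
time: 17.85
tool_pos: [0.6072, 0.0135, 0.0318]
tool_rot: [0.964, 1.567, -0.205]
contact_force: [-1.6, 0.3, 5.7]
opening: 0.0451
time: 18.35
tool_pos: [0.6097, 0.0133, 0.1579]
tool_rot: [1.039, 1.556, -0.13]
contact_force: [1.4, 0.5, 0.0]
opening: 0.0453
T [0.0178, 0.085, -0.1551] W [0.0, 0.008, -0.013] rows>= 3.5559247207279023 0.10192106064485075 jaw now -67.0 q6 1.07 pos [0.6097 0.0133 0.1579] open 0.0453 t 18.35
```

```bash
python3 -m creep '[{"translation":[0,0.085,-0.155],"twist":[0,0.008,-0.013],"hand":30},{"translation":[0,0.085,-0.155],"twist":[0,0.008,-0.013],"hand":30},{"translation":[0,0.085,-0.155],"twist":[0,0.008,-0.013],"hand":30},{"translation":[0.01,0.085,-0.155],"twist":[0,0.008,-0.013],"hand":30},{"translation":[0.018,0.085,-0.155],"twist":[0,0.008,-0.013],"hand":30}]'
python3 -m creep '[{"translation":[0,0,0],"twist":[0,0,0],"hand":30},{"translation":[0,0,0],"twist":[0,0,0],"hand":30},{"translation":[0,0,0],"twist":[0,0,0],"hand":30}]'
python3 - <<'E'
from h import *
s,im,K,T=wrist();P=s['tool_pos'];print(np.round(P,4))
p=disc(s,im,K,T,(45,120,40),(75,255,255),P[2]-.0158,P-[0,0,.0158])
go([.6278,.1893,.0988],-67)
q=[.6271,.1883]-p[:2]+P[:2];print('vision target TCP',np.round(q,4))
E
```

```text
time: 18.85
tool_pos: [0.627, 0.1932, 0.1383]
tool_rot: [-2.907, 1.569, 2.211]
contact_force: [0.2, -0.2, -0.7]
opening: 0.0455
time: 19.15
tool_pos: [0.6271, 0.1919, 0.1384]
tool_rot: [-2.726, 1.57, 2.391]
contact_force: [-0.1, -0.7, 0.0]
opening: 0.0453
[0.6271 0.1919 0.1384]
px 284 288 ellipse centre [0.6265 0.1906 0.1226] enclosing 0.626 0.1905 dia mm 38.7
T [0.0399, -0.0005, 0.0026] W [0.003, -0.001, -0.0] rows>= 0.7993848547167467 0.021812300600963487 jaw now -66.8 q6 1.35 pos [0.6273 0.1919 0.1387] open 0.0455 t 19.2
vision target TCP [0.6277 0.1896]
```

Vision and the jaw-based target agree to 0.3 mm. Lowering green.

```bash
python3 -m creep '[{"translation":[0.02,-0.0005,0.0025],"twist":[0.003,0,0],"hand":30},{"translation":[0.034,-0.0005,0.0025],"twist":[0.003,0,0],"hand":30},{"translation":[0.038,-0.0005,0.0025],"twist":[0.003,0,0],"hand":30},{"translation":[0.038,-0.0005,0.0025],"twist":[0.003,0,0],"hand":30},{"translation":[0.038,-0.0005,0.0025],"twist":[0.003,0,0],"hand":30}]'
python3 -c "
from h import *
go([.6278,.1895,.0988],-67)"
```

```text
time: 19.7
tool_pos: [0.6282, 0.1895, 0.1012]
tool_rot: [2.34, 1.569, 1.17]
contact_force: [0.3, 0.0, -1.4]
opening: 0.0454
T [0.0024, -0.0003, -0.0001] W [0.0, -0.001, -0.001] rows>= 0.048603391101669245 0.009038755300546365 jaw now -67.0 q6 1.34 pos [0.6282 0.1895 0.1012] open 0.0454 t 19.7
```

```bash
python3 -m creep '[{"translation":[0.0015,-0.0003,0],"twist":[0,0,0],"hand":30},{"translation":[0.003,-0.0003,0],"twist":[0,0,0],"hand":30},{"translation":[0.003,-0.0003,0],"twist":[0,0,0],"hand":30},{"translation":[0.003,-0.0003,0],"twist":[0,0,0],"hand":50},{"translation":[0.003,-0.0003,0],"twist":[0,0,0],"hand":70}]'
python3 -m creep '[{"translation":[0,0,0],"twist":[0,0,0],"hand":75},{"translation":[0,0,0],"twist":[0,0,0],"hand":75},{"translation":[-0.02,0,0],"twist":[0,0,0],"hand":75},{"translation":[-0.05,0,0],"twist":[0,0,0],"hand":75},{"translation":[-0.08,0,0],"twist":[0,0,0],"hand":75}]'
python3 -m creep '[{"translation":[0,0,0],"twist":[0,0,0],"hand":75},{"translation":[0,0,0],"twist":[0,0,0],"hand":75}]'
python3 - <<'E'
from h import *
s,im,K,T=wrist()
disc(s,im,K,T,(45,120,40),(75,255,255),.083,[.6274,.188,.083])
u,v=proj([.6274,.188,.07],K,T).astype(int);cv2.imwrite('pics/w10.png',cv2.resize(im[v-50:v+50,u-60:u+60],(480,400),interpolation=3))
go([.4934,.084,.12],-67)
E
```

```text
time: 20.2
tool_pos: [0.6279, 0.1895, 0.0983]
tool_rot: [2.251, 1.569, 1.082]
contact_force: [1.3, -0.5, -0.7]
opening: 0.0496
time: 20.7
tool_pos: [0.6275, 0.1892, 0.1786]
tool_rot: [-2.799, 1.569, 2.315]
contact_force: [0.4, -0.8, 0.1]
opening: 0.069
time: 20.9
tool_pos: [0.6275, 0.1893, 0.179]
tool_rot: [2.663, 1.57, 1.494]
contact_force: [-0.1, 1.0, -0.6]
opening: 0.069
px 284 227 ellipse centre [0.6274 0.1883 0.083 ] enclosing 0.627 0.1881 dia mm 38.6
T [0.058, -0.1639, 0.0447] W [0.0, -0.002, 0.002] rows>= 3.5908899513557317 0.015705284325749927 jaw now -67.0 q6 1.34 pos [0.627  0.1891 0.1778] open 0.0692 t 20.95
```

View pics/w10.png

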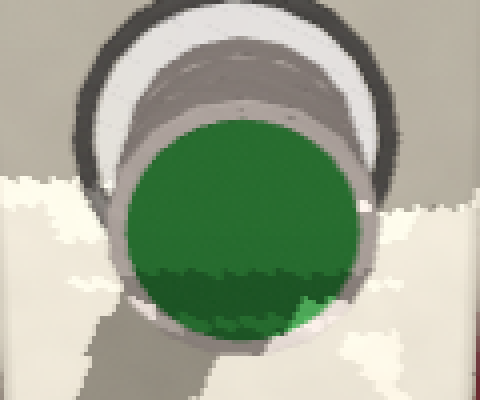

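Green is at (0.6274, 0.1883), 0.3 mm from blue in x and y, and flat. The condenser is next.

```bash
python3 -m creep '[{"translation":[0.02,-0.164,0.045],"twist":[0,0,0],"hand":75},{"translation":[0.02,-0.164,0.045],"twist":[0,0,0],"hand":75},{"translation":[0.02,-0.164,0.045],"twist":[0,0,0],"hand":75},{"translation":[0.04,-0.164,0.045],"twist":[0,0,0],"hand":75},{"translation":[0.045,-0.164,0.045],"twist":[0,0,0],"hand":75}]'
python3 -m creep '[{"translation":[0,0,0],"twist":[0,0,0],"hand":75},{"translation":[0,0,0],"twist":[0,0,0],"hand":75},{"translation":[0,0,0],"twist":[0,0,0],"hand":75}]'
python3 - <<'E'
from h import *
s,im,K,T=wrist()
p=disc(s,im,K,T,(0,0,90),(180,70,230),.029,[.4934,.084,.029])
u,v=proj(p,K,T).astype(int);cv2.imwrite('pics/w11.png',cv2.resize(im[v-50:v+50,u-90:u+90],(720,400),interpolation=3));print(u,v)
go([p[0],p[1],.034],-67)
E
```

```text
time: 21.45
tool_pos: [0.4893, 0.0823, 0.1303]
tool_rot: [-2.011, 1.561, 3.101]
contact_force: [0.3, 0.2, -0.3]
opening: 0.0688
time: 21.75
tool_pos: [0.4904, 0.0829, 0.1305]
tool_rot: [-2.029, 1.562, 3.084]
contact_force: [-0.0, 0.2, 0.4]
opening: 0.0688
px 283 222 ellipse centre [0.4911 0.0831 0.029 ] enclosing 0.4909 0.0829 dia mm 27.5
283 221
T [0.0965, 0.0016, 0.0005] W [-0.001, -0.004, 0.008] rows>= 1.9305667040300196 0.05957558824921809 jaw now -67.1 q6 1.18 pos [0.4903 0.0829 0.1305] open 0.069 t 21.8
```

View pics/w11.png

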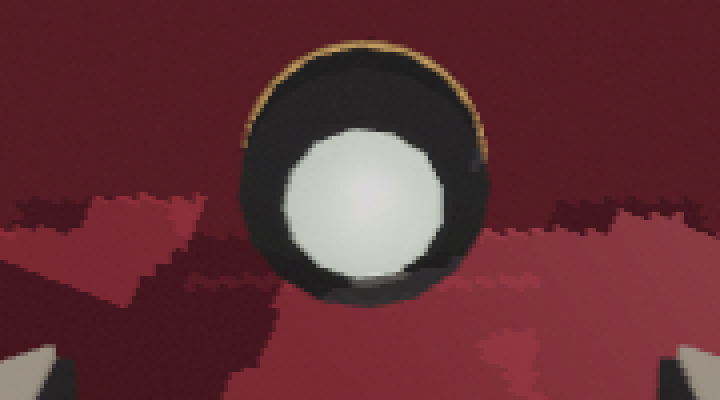

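The crop shows the glass end up, with the dome at (363,203) and the brass band at the foot. Going down onto it.

```bash
python3 -m creep '[{"translation":[0.04,0.0016,0],"twist":[-0.001,-0.004,0.008],"hand":75},{"translation":[0.08,0.0016,0],"twist":[-0.001,-0.004,0.008],"hand":75},{"translation":[0.0975,0.0016,0],"twist":[-0.001,-0.004,0.008],"hand":75},{"translation":[0.0975,0.0016,0],"twist":[-0.001,-0.004,0.008],"hand":75},{"translation":[0.0975,0.0016,0],"twist":[-0.001,-0.004,0.008],"hand":70}]' 15
python3 -c "
from h import *
go([.4911,.0831,.034],-67)"
```

```text
time: 22.3
tool_pos: [0.4917, 0.0838, 0.0335]
tool_rot: [1.164, 1.57, -0.005]
contact_force: [0.0, 0.3, -0.2]
opening: 0.0654
T [-0.0005, -0.0009, 0.0004] W [0.0, 0.0, -0.001] rows>= 0.021805024649618285 0.006303710315397153 jaw now -67.0 q6 1.18 pos [0.4917 0.0838 0.0335] open 0.0654 t 22.3
```

```bash
python3 -m creep '[{"translation":[0,-0.001,0],"twist":[0,0,0],"hand":60},{"translation":[0,-0.001,0],"twist":[0,0,0],"hand":45},{"translation":[0,-0.001,0],"twist":[0,0,0],"hand":30},{"translation":[0,-0.001,0],"twist":[0,0,0],"hand":30},{"translation":[0,-0.001,0],"twist":[0,0,0],"hand":30}]' 15
python3 -m creep '[{"translation":[0,0,0],"twist":[0,0,0],"hand":30},{"translation":[-0.04,0,0],"twist":[0,0,0],"hand":30},{"translation":[-0.08,0,0],"twist":[0,0,0],"hand":30},{"translation":[-0.12,0,0],"twist":[0,0,0],"hand":30},{"translation":[-0.13,0,0],"twist":[0,0,0],"hand":30}]'
python3 -c "
from h import *
go([.6278,.1895,.16],-67)"
```

```text
time: 22.8
tool_pos: [0.4914, 0.0835, 0.0344]
tool_rot: [1.192, 1.568, 0.023]
contact_force: [-1.3, 0.8, 7.6]
opening: 0.0437
time: 23.3
tool_pos: [0.493, 0.0835, 0.1685]
tool_rot: [1.19, 1.561, 0.021]
contact_force: [0.6, -0.3, 0.1]
opening: 0.0434
T [0.0099, 0.1654, -0.0448] W [0.0, 0.004, -0.009] rows>= 3.43360657193136 0.06719690317295372 jaw now -67.0 q6 1.18 pos [0.493  0.0835 0.1685] open 0.0434 t 23.3
```

```bash
python3 -m creep '[{"translation":[0.01,0.165,-0.045],"twist":[0,0.004,-0.009],"hand":30},{"translation":[0.01,0.165,-0.045],"twist":[0,0.004,-0.009],"hand":30},{"translation":[0.01,0.165,-0.045],"twist":[0,0.004,-0.009],"hand":30},{"translation":[0.01,0.165,-0.045],"twist":[0,0.004,-0.009],"hand":30},{"translation":[0.01,0.165,-0.045],"twist":[0,0.004,-0.009],"hand":30}]'
python3 -m creep '[{"translation":[0,0,0],"twist":[0,0,0],"hand":30},{"translation":[0,0,0],"twist":[0,0,0],"hand":30},{"translation":[0,0,0],"twist":[0,0,0],"hand":30}]'
python3 - <<'E'
from h import *
s,im,K,T=wrist();P=s['tool_pos'];print(np.round(P,4))
p=disc(s,im,K,T,(0,0,90),(180,70,230),P[2]-.0054,P-[0,0,.0054])
print('vision target TCP',np.round([.6274,.1883]-p[:2]+P[:2],4))
cv2.imwrite('pics/w12.png',im)
go([.6277,.1893,.1174],-67)
E
```

```text
time: 23.8
tool_pos: [0.6284, 0.1913, 0.1576]
tool_rot: [-2.371, 1.57, 2.745]
contact_force: [0.1, -0.8, -1.3]
opening: 0.0439
time: 24.1
tool_pos: [0.6277, 0.1906, 0.1575]
tool_rot: [-2.08, 1.569, 3.036]
contact_force: [0.5, -0.6, -0.6]
opening: 0.0434
[0.6277 0.1906 0.1575]
px 284 299 ellipse centre [0.6277 0.1896 0.1521] enclosing 0.6274 0.1894 dia mm 27.2
vision target TCP [0.6274 0.1893]
T [0.0404, -0.0006, 0.0012] W [0.002, -0.001, 0.001] rows>= 0.8076157100335886 0.013859581011342428 jaw now -66.9 q6 1.35 pos [0.6279 0.1906 0.1578] open 0.0431 t 24.15
```

View pics/w12.png

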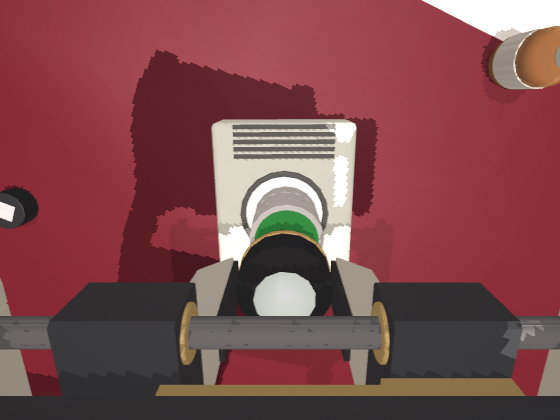

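The condenser is held upright with its glass at (284,299), above the column at (285,215). Lowering it.

```bash
python3 -m creep '[{"translation":[0.02,-0.0006,0.0012],"twist":[0.002,0,0],"hand":30},{"translation":[0.034,-0.0006,0.0012],"twist":[0.002,0,0],"hand":30},{"translation":[0.0385,-0.0006,0.0012],"twist":[0.002,0,0],"hand":30},{"translation":[0.0385,-0.0006,0.0012],"twist":[0.002,0,0],"hand":30},{"translation":[0.0385,-0.0006,0.0012],"twist":[0.002,0,0],"hand":30}]'
python3 -c "
from h import *
go([.6277,.1893,.1174],-67)"
```

```text
time: 24.65
tool_pos: [0.6281, 0.1893, 0.1198]
tool_rot: [-2.684, 1.57, 2.429]
contact_force: [-0.5, -0.1, 0.2]
opening: 0.0436
T [0.0024, -0.0003, -0.0001] W [-0.001, -0.001, 0.0] rows>= 0.04820681953983606 0.006041892267434347 jaw now -67.0 q6 1.35 pos [0.6281 0.1893 0.1198] open 0.0436 t 24.65
```

```bash
python3 -m creep '[{"translation":[0.0015,-0.0003,0],"twist":[0,0,0],"hand":30},{"translation":[0.003,-0.0003,0],"twist":[0,0,0],"hand":30},{"translation":[0.003,-0.0003,0],"twist":[0,0,0],"hand":30},{"translation":[0.003,-0.0003,0],"twist":[0,0,0],"hand":50},{"translation":[0.003,-0.0003,0],"twist":[0,0,0],"hand":70}]'
python3 -m creep '[{"translation":[0,0,0],"twist":[0,0,0],"hand":75},{"translation":[0,0,0],"twist":[0,0,0],"hand":75},{"translation":[-0.02,0,0],"twist":[0,0,0],"hand":75},{"translation":[-0.05,0,0],"twist":[0,0,0],"hand":75},{"translation":[-0.09,0,0],"twist":[0,0,0],"hand":75}]'
python3 -m creep '[{"translation":[0,-0.1,0],"twist":[0,0,0],"hand":75},{"translation":[0,-0.1,0],"twist":[0,0,0],"hand":75},{"translation":[0,-0.1,0],"twist":[0,0,0],"hand":75},{"translation":[0,-0.1,0],"twist":[0,0,0],"hand":75}]'
python3 - <<'E'
from h import *
s,im,K,T=wrist()
b=robot.read_camera('scene');Ks,Ts=cam('scene')
u,v=proj([.6274,.1883,.06],Ks,Ts).astype(int)
cb=cv2.resize(b[max(0,v-60):v+60,u-60:u+60],(400,400),interpolation=3)
u,v=np.clip(proj([.6274,.1883,.07],K,T).astype(int),70,349);print(u,v)
cv2.imwrite('pics/w13.png',np.hstack([cb,cv2.resize(im[v-70:v+70,u-70:u+70],(400,400),interpolation=3)]))
cv2.imwrite('pics/scene_end.png',b)
print(s['contact_force'],s['time'],s['tool_pos'])
E
```

```text
time: 25.15
tool_pos: [0.6277, 0.1892, 0.1168]
tool_rot: [-2.688, 1.57, 2.425]
contact_force: [0.3, -0.1, -0.8]
opening: 0.0503
time: 25.65
tool_pos: [0.6268, 0.189, 0.2058]
tool_rot: [-1.909, 1.566, -3.079]
contact_force: [0.2, 0.5, -0.3]
opening: 0.0688
time: 26.05
tool_pos: [0.5341, 0.1497, 0.2068]
tool_rot: [-1.933, 1.566, -3.104]
contact_force: [1.2, -0.7, 0.4]
opening: 0.0686
284 70
[ 1.24779625 -0.68455669  0.41991957] 26.05 [0.53405768 0.1496893  0.20678191]
```

View pics/w13.png

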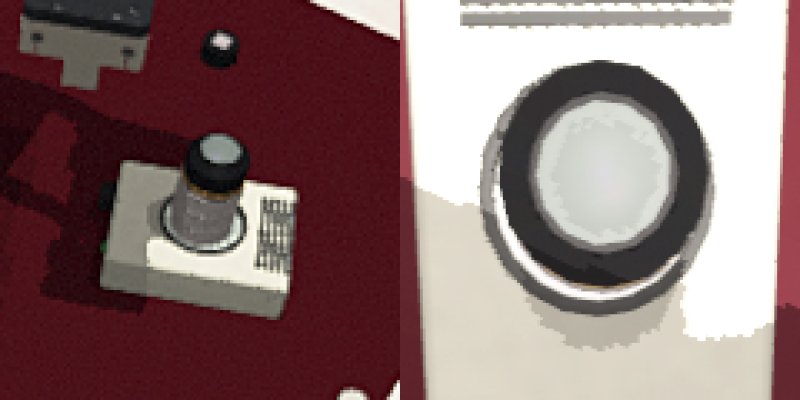

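The column stands straight on the seat with the glass up, and the gripper is clear of it. Handing in.

```bash
python3 -c "
from cell import robot
print(robot.hand_in())"
```

```text
the job is handed in; nothing more can be done
None
```

I finished the job and handed it in at about 26 s of the 106 s allowed. The dust cap lies knob up in the blue tray. On the lamp seat stand frosted, blue, green and the condenser, in that order, glass end up. I never gripped or moved the amber filter or the look-alikes.

- **Last look:** the scene and wrist pictures show the column straight and standing by itself, with the gripper about 100 mm clear of it.
- **Centring between pieces:** green came out within 0.3 mm of blue, and blue within about 1 mm of frosted. I set the condenser down about 0.5 mm from its target. After release I judged it by eye only and did not measure it.
- **Off centre on the seat:** frosted, and so the column, sits about 3 mm off the seat's centre. That is inside the rim's 5 mm of play, so I left it. Two measurements of frosted before the grip disagreed by about 2 mm, and I went with the wrong one.
- **Picture limit:** the final full-scene picture was not shown because the 16 allowed had been viewed. The cap was last seen right after it was released, not at the end.

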